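Close the flask clamp: swing the strap over, then push the cam lever down

ROBOT

A 6-joint arm with a two-finger parallel gripper is mounted at the origin on the work surface. World frame = base frame: x ahead of the robot, y to its left, z up, the work surface at z = 0. Lengths are in m, angles in rad, forces in N, time in s.
With the tool pointing down it reaches from about 0.35 to 0.975 m from the base axis. Payload 4.9 kg.
Tool frame: the origin (TCP) lies at the very end of the fingers, on their centre line; the grasp point (between the pads) lies 19 mm behind it; x points along the fingers, y is the direction in which the jaws open and shut, and the axes are right-handed (so a half turn about x gives the same grasp; the last joint's range is limited). The gripper opens to 85 mm and grips with 20 to 120 N. Pads are 22 mm wide; open, the fingers measure 114 mm over their backs; the gripper's body (76 mm by 85 mm) begins 54 mm behind the grasp point. The pads swing forward as they close: fully open they stand 13 mm farther back than shut.
Start: joints at [-1.372, 0.053, 1.613, -0, 1.476, -0.119], TCP at [0.195, -0.594, 0.231] pointing down, gripper open.
Joint ranges: [-3.01, 3.01], [-1.01, 2.22], [0.06, 2.58], [-1.02, 4.17], [0.09, 2.62], [-3.14, 3.14]. Speed limits (rad/s): [2.57, 2.57, 3.14, 3.14, 3.14, 3.14].

INTERFACE

Orientations are given as a unit quaternion [w, x, y, z].
In Python, from plant import manip gives the robot as it stands.
- The arm moves only by the tool play_rows, never from a script. Its argument "plan" is a list of rows, each a list of 5 numbers: the shift along the tool's x, y, z in mm, then the turn about the tool's x in rad, then the closure, from -1 (fully open) to 1 (shut). A call has 1 to 8 rows; each row is the pose to reach, as a shift and turn from the pose commanded when the call began, along the tool's axes at that moment; what a row does not reach only later rows make up. A row lasts 1/8 s, in which the tool goes at most 62.5 mm and 10.7 degrees, less where a joint would pass 70% of its speed; a pose out of reach is approached as far as the arm can. A call with a gripper value outside its range is refused whole. The fingers move at their own pace and stop on an object; the grip force is fixed at half the most. Time passes only in rows, so rows that repeat a pose let the fingers close. It gives the time, the measured TCP pose, the force and the opening at its end, in the units of the state.
- manip.state(): the state, without advancing time (a new reading comes with each control period).
- manip.grab_frame(name): name is "scene" or "top" or "wrist"; returns a dict with "img" (400x640x3 uint8, red, green, blue), "range_z" (400x640 float32, m along the optical axis (not along the pixel's ray), 0 where there is no reading), "fx", "fy", "cx", "cy" (pixels), "origin" and "rotation" of the camera in the world. Camera axes: x right, y up, looking along -z (the intrinsics and any distortion apply to the point x, -y, -z); pixel columns grow to the right and rows downward; lengths in m; the calibration is good to about 2 mm. A picture is of the moment at which its call begins.
- manip.job_done(): hands the job in, once; it reports no verdict.
The state is a dict: "time": time; "joint_pos": joint angles; "joint_vel": joint speeds; "joint_efforts": joint torques, N m; "tool_pos": TCP position; "tool_rot": TCP orientation; "contact_force": force on the tool from outside, world axes, zero at the start; "ft_torque": the same for the moment, N m; "gripper_width": opening from 0.0 (shut) to 1.0 (fully open).
Only numpy, scipy, OpenCV 4.12 (cv2) and the standard library are available. Lean on these libraries where they do the work, as an engineer would, in place of code of your own. Each camera call takes 0.05 s, during which the arm holds its last target. There are 200 camera calls.

TASK

Lock the brass denture flask into its bench clamp, with pushes of a finger (nothing needs to be gripped, and nothing may be picked up): swing the metal strap over the flask until it is fully home in the catch, and only then push the cam lever with the ball knob all the way down until it lies flat along the strap. Leave the flask seated where it is, leave the jar, bowl and plaster cast alone, and finish clear of everything.

Things in the scene. Friction and masses are not known exactly. Their poses are not given: they have to be found in the camera images.
- clamp: Clamp bolted to the bench: grey base 120 (x) x 250 (y) x 12 mm high. Origin on the bench under the flask's middle, z up. Strap's pivot post at its (0, 95 mm). At its y -96 to -118, x -7 to +22 mm the C-shaped catch, 118 mm high, open to -x, where the strap enters. The strap starts swung out on the -x side (towards the robot) and closes by moving towards +x.
- strap (a joint): Swing angle (rad) about the vertical post: 0 = fully home in the catch (hard stop), the strap lying along the clamp's -y across the flask; positive = swung out to -x, limit 1.7, starts at 0.6 to 1.15. At angle q it points from the post along (-sin q, -cos q) in the clamp's axes. Stays where left; 1.5 to 2 N at strap_push moves it.
- strap_pivot (a point): Point on the strap's vertical hinge axis, at the strap's mid-height (94 mm above the bench).
- strap_push (a point): On the strap's centre line, mid-height, 155 mm from its hinge axis: a clear place to push its side, between flask and catch. The strap is an aluminium bar 14 mm wide, 20 mm high (84 to 104 mm above the bench), reaching 208 mm from the axis. The lever's two bearing cheeks, 123 mm above the bench, stand on it 82 to 108 mm from the axis.
- lever (a joint): Angle (rad) of the cam lever above the strap: 0 = locked, flat along the strap (hard stop); starts raised at 0.75 to 1.15, limit 1.4. It moves in the strap's vertical plane, its knob towards the post. Stays where left; stiff: about 4 N at the knob square to the lever, about 10 N straight down when steep. A rubber foot under the strap comes down on the flask with it.
- lever_pivot (a point): The lever's horizontal hinge, on the strap 95 mm from the post axis and 116 mm above the bench.
- lever_knob (a point): Centre of the black ball knob, 20 mm diameter, at the lever's free end, 75 mm from lever_pivot on the side of the post; when locked it is 116 mm above the bench and 20 mm from the post axis.
- flask_mid (a point): Middle of the loose two-part brass flask (98 x 88 x 54 mm, about 0.65 kg), 27 mm above its underside. It stands on the clamp's base between 8 mm lips; its top is 66 mm above the bench. It must stay there.
- jar_mid (a point): Bystander: closed jar, 50 mm diameter, 70 mm high; this is its centre.
- bowl_mid (a point): Bystander: open mixing bowl, rim 110 mm diameter, 65 mm high; this is its centre.
- cast_mid (a point): Bystander: plaster cast of a jaw, 62 x 66 mm, 33 mm high; this is its centre.

How it is judged:
On the way, in this order (a step that is already met when the one before it is completed fails the run):
1. the strap is home in the catch while the cam lever is still up (value of joint strap below 0.06 rad and value of joint lever above 0.5 rad), for 0.2 s.
2. with the strap home, the cam lever is pushed fully down (value of joint lever below 0.1 rad and value of joint strap below 0.06 rad), for 0.2 s.
At the end, for the whole second after the job is handed in: The strap is within 0.06 rad of fully home in the catch, the cam lever within 0.10 rad of flat on the strap; the flask is within 10 mm of where it stood and the jar, bowl and cast within 20 mm (all of step 2 and not (distance of flask_mid from where it was at the start of the episode above 0.01 m) and not (distance of jar_mid from where it was at the start of the episode above 0.02 m) and not (distance of bowl_mid from where it was at the start of the episode above 0.02 m) and not (distance of cast_mid from where it was at the start of the episode above 0.02 m)); the robot touches nothing.
It fails at once if the flask is lifted, carried or pushed out of its seat (moved over 10 mm) (distance of flask_mid from where it was at the start of the episode above 0.01 m).
It fails at once if the jar, bowl or cast is lifted, carried or pushed away (moved over 20 mm) (distance of any of jar_mid, bowl_mid, cast_mid from where it was at the start of the episode above 0.02 m).
It fails at once if the cam lever is pushed down before the strap is home (value of joint lever below 0.4 rad and value of joint strap above 0.15 rad).
It also fails if it takes over 48 s, if anything falls off the work surface, if the arm or the gripper's body presses on something with over 40 N, if the wrist force passes 120 N, or if a joint passes its speed limit or range.

## Working session

There is one attempt and no reset: what is moved stays moved. The work goes in short steps, Python scripts to look and compute and a tool call to move; the robot and the scene stay as the last step left them, time stands still between calls to the robot, and variables do not carry over. Pictures are saved under pics/ and viewed, about 8 in all and at most 12, crops included, and the job is handed in when it is done.

Besides the shell and the picture viewer there is one more tool, called after ">>>" as name(argument=value, ...) on one line, values as JSON. play_rows: Moves the arm, as the interface text tells. Its arguments: {"type":"object","properties":{"plan":{"type":"array"}},"required":["plan"]}

```bash
mkdir -p pics; cat > h.py <<'E'
import numpy as np,cv2
from plant import manip
def grab(n,f):
    d=manip.grab_frame(n); cv2.imwrite('pics/'+f+'.png',d['img'][:,:,::-1]); np.savez(f+'.npz',**d); return d
def cloud(d):
    v,u=np.mgrid[0:400,0:640]; z=d['range_z']
    p=np.stack([(u-d['cx'])/d['fx']*z,-(v-d['cy'])/d['fy']*z,-z],-1)
    w=p@np.array(d['rotation']).T+np.array(d['origin']); w[z==0]=np.nan; return w
E
python3 - <<'E'
from h import *
for n in('scene','top'):
    d=grab(n,n+'0'); print(n,d['origin'],d['rotation'],d['fx'],[k for k in d])
s=manip.state();print(s['tool_pos'],s['tool_rot'],s['time'])
E
```

```text
scene [ 1.24250502 -0.69957676  0.73656472] [0.82791735 0.44075925 0.15728046 0.30910677] 484.2532459157994 ['img', 'range_z', 'fx', 'fy', 'cx', 'cy', 'origin', 'rotation']
top [ 0.59978886 -0.00515032  0.85522778] [ 0.71408776  0.01847946 -0.02068629 -0.69950644] 393.3641126939117 ['img', 'range_z', 'fx', 'fy', 'cx', 'cy', 'origin', 'rotation']
[ 0.19519861 -0.5931359   0.23016221] [-0.11123324 -0.69817736 -0.11258215  0.69821258] 0.1
```

View pics/top0.png

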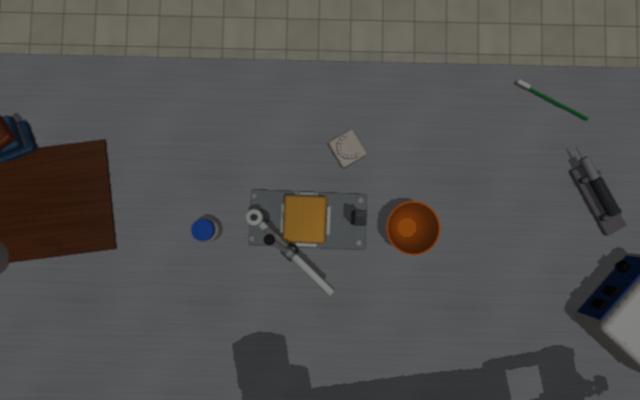

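View pics/scene0.png

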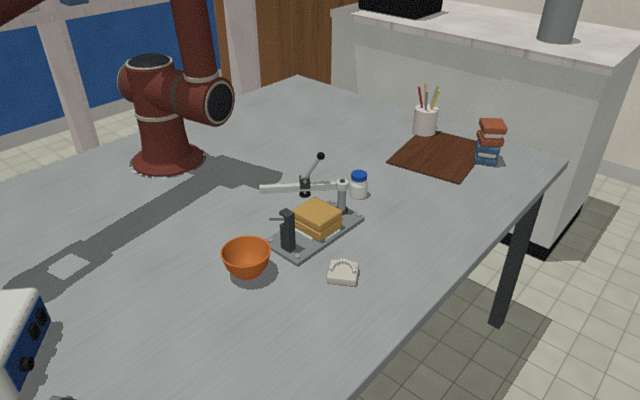

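The top view shows the post at (255,217), catch (357,216), strap tip (333,292), knob (269,240), jar (205,230), bowl (413,228) and cast (347,148). The scene view shows the lever raised, with its knob at (320,156). The rotation comes as a quaternion, so I'll convert it.

```bash
sed -i 's/^from plant/from scipy.spatial.transform import Rotation as R\nfrom plant/; s/np.array(d\[.rotation.\]).T/R.from_quat(np.roll(d["rotation"],-1)).as_matrix().T/' h.py
python3 - <<'E'
from h import *
d=dict(np.load('top0.npz')); w=cloud(d)
def p(n,u,v,r=1): print(n,np.nanmedian(w[v-r:v+r+1,u-r:u+r+1].reshape(-1,3),0).round(4))
for n,u,v in[('post',255,217),('catch',357,216),('tip',330,289),('strap',312,272),('knob',269,240),('jar',205,230),('bowl',413,228),('cast',347,148),('flask',304,219),('bench',200,300),('c1',252,192),('c2',364,194),('c3',364,246),('c4',252,245)]: p(n,u,v)
z=w[...,2]; 
roi=np.zeros(z.shape,bool); roi[180:300,245:370]=1
# base plate top
m=roi&(abs(z-.012)<.004); 
pts=w[m][:,:2]; r=cv2.minAreaRect((pts*1000).astype(np.float32)); print('base',r)
# post & strap
m=roi&(z>.094)&(z<.112); P=w[m]; print('strap pts',len(P))
ms=m.copy(); ms[:, :300]=0; ms[:245]=0; Q=w[ms]; print(len(Q),Q.mean(0),cv2.fitLine((Q[:,:2]).astype(np.float32),cv2.DIST_HUBER,0,.001,.001).ravel(), Q[:,2].min(),Q[:,2].max())
m=roi&(z>.13); print('high',len(w[m]),w[m].mean(0),w[m].max(0))
m=roi&(abs(z-.066)<.005)&(np.arange(640)[None]<330); print('flask',cv2.minAreaRect((w[m][:,:2]*1000).astype(np.float32)))
s=cloud(dict(np.load('scene0.npz'))); 
for n,u,v in[('knob',320,156),('catch',287,213),('post',342,183),('tip',265,188)]: print('S',n,np.nanmedian(s[v-1:v+2,u-1:u+2].reshape(-1,3),0).round(4))
T=R.from_quat(np.roll(manip.state()['tool_rot'],-1)).as_matrix();print(T.round(3))
E
```

```text
post [0.5997 0.1204 0.1091]
catch [ 0.6054 -0.0719  0.1182]
tip [ 0.4671 -0.0243  0.1039]
strap [0.4981 0.0103 0.1051]
knob [0.5615 0.0821 0.1897]
jar [0.5719 0.225  0.0708]
bowl [ 0.583  -0.2029  0.0066]
cast [ 0.7504 -0.0568  0.0235]
flask [0.5977 0.0294 0.0666]
bench [0.4199 0.2507 0.0013]
c1 [0.6531 0.1448 0.0133]
c2 [ 0.6538 -0.0957  0.0121]
c3 [ 0.5427 -0.0974  0.0113]
c4 [0.5392 0.1432 0.0014]
base ((597.6862182617188, 24.658615112304688), (250.101318359375, 120.01526641845703), 88.77446746826172)
strap pts 852
354 [0.48869891 0.00315904 0.10410822] [0.6945678  0.7194272  0.488742   0.00274928] 0.09411627959301228 0.10812160863660825
high 197 [0.55610387 0.07599914 0.17053063] [0.57140739 0.09332493 0.19250662]
flask ((598.1874389648438, 29.61896324157715), (85.45182800292969, 95.87992095947266), 88.77783203125)
S knob [0.5655 0.075  0.1825]
S catch [ 0.6066 -0.0813  0.1174]
S post [0.604  0.1166 0.1041]
S tip [ 0.4728 -0.0231  0.1   ]
[[-0.     0.313 -0.95 ]
 [ 0.002 -0.95  -0.313]
 [-1.    -0.002 -0.   ]]
```

>>> play_rows(plan=[[5, -45, -39, 0, 1], [10, -90, -78, 0, 1], [15, -135, -117, 0, 1], [20, -180, -156, 0, 1], [20, -225, -195, 0, 1], [20, -270, -234, 0, 1], [20, -315, -273, 0, 1], [20, -358, -313, 0, 1]])

```text
time: 1.1
tool_pos: [0.3809, -0.1539, 0.211]
tool_rot: [0.112, 0.698, 0.112, -0.698]
contact_force: [1.2, 0.0, 0.1]
gripper_width: -0.001
```

>>> play_rows(plan=[[0, -40, -35, 0.1, 1], [0, -80, -70, 0.2, 1], [5, -120, -105, 0.34, 1], [10, -153, -134, 0.34, 1], [10, -153, -134, 0.34, 1]])

```text
time: 1.72
tool_pos: [0.46, 0.0337, 0.2002]
tool_rot: [0.006, -0.706, 0.006, 0.708]
contact_force: [-1.3, -1.5, -0.7]
gripper_width: -0.003
```

```bash
python3 - <<'E'
from h import *
s=manip.state();T=R.from_quat(np.roll(s['tool_rot'],-1)).as_matrix();print(s['tool_pos'],T.round(3),s['contact_force'],s['gripper_width'],s['time'])
d=grab('wrist','w1')
E
```

```text
[0.46001235 0.03370251 0.20023836] [[-0.002 -0.018 -1.   ]
 [ 0.    -1.     0.018]
 [-1.    -0.     0.002]] [-1.29886044 -1.48259392 -0.69045964] -0.0031751116409567156 1.725
```

View pics/w1.png

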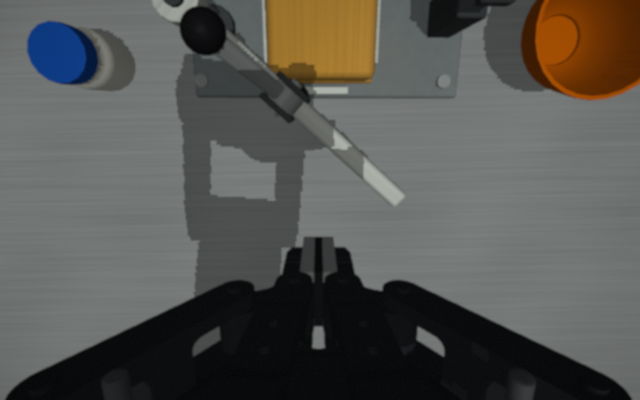

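>>> play_rows(plan=[[59, 0, 0, 0, 1], [118, 0, 0, 0, 1], [118, 0, 0, 0, 1], [118, 15, -14, 0, 1], [118, 30, -31, 0, 1], [118, 44, -46, 0, 1], [118, 54, -64, 0, 1], [118, 63, -82, 0, 1]])

```text
time: 2.78
tool_pos: [0.5442, -0.0354, 0.0873]
tool_rot: [-0.008, 0.709, -0.009, -0.705]
contact_force: [-1.7, 1.4, -1.1]
gripper_width: 0.001
```

>>> play_rows(plan=[[0, 4, -11, 0, 1], [0, 7, -22, 0, 1], [0, 9, -30, 0, 1], [0, 9, -36, 0, 1], [0, 9, -39, 0, 1]])

```text
time: 3.4
tool_pos: [0.5767, -0.0434, 0.0831]
tool_rot: [0.007, -0.704, 0.008, 0.71]
contact_force: [-19.2, -1.4, 14.1]
gripper_width: -0.002
```

```bash
python3 - <<'E'
from h import *
s=manip.state();print(s['tool_pos'],s['contact_force'])
d=grab('scene','s1');w=cloud(d)
cv2.imwrite('pics/s1c.png',cv2.resize(d['img'][110:290,210:410,::-1],(800,720)[:2])[:600])
E
```

```text
[ 0.57666326 -0.04335336  0.083138  ] [-19.20362494  -1.3522402   14.1123423 ]
```

View pics/s1c.png

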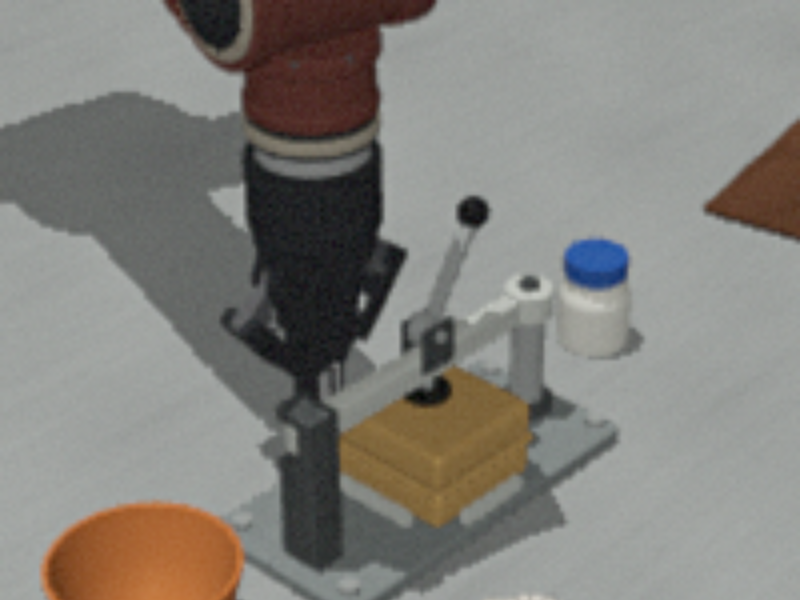

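The push met about 19 N at the stop, and the crop shows the strap lying across the flask into the catch (about (300,410)), with the knob still up at (472,211). I'll back off and check the angles.

>>> play_rows(plan=[[0, 0, 15, 0, 1], [0, 0, 40, 0, 1], [-50, 0, 70, 0, 1], [-110, 0, 100, 0, 1], [-150, 0, 120, 0, 1], [-150, 0, 120, 0, 1]])

```text
time: 4.2
tool_pos: [0.4609, -0.0409, 0.2384]
tool_rot: [-0.007, 0.711, -0.009, -0.703]
contact_force: [0.2, 0.2, -0.3]
gripper_width: 0.002
```

```bash
cat > chk.py <<'E'
from h import *
import sys
s=manip.state();print(s['tool_pos'],s['contact_force'],s['time'])
O=np.array([.5977,.0247]);a=-.0214
d=grab('top',sys.argv[1]);w=cloud(d)
c=w.copy(); x=w[...,0]-O[0];y=w[...,1]-O[1]
c[...,0]=x*np.cos(a)+y*np.sin(a);c[...,1]=-x*np.sin(a)+y*np.cos(a);z=c[...,2]
m=(abs(z-.104)<.006)&(abs(c[...,0])<.03)&(c[...,1]<-.02)&(c[...,1]>-.09)
Q=c[m][:,:2];v=cv2.fitLine(Q.astype(np.float32),cv2.DIST_HUBER,0,.001,.001).ravel();print('strap',len(Q),v,'q by mean',np.arctan2(-Q[:,0].mean(),95e-3-Q[:,1].mean()))
m=(z>.110)&(z<.23)&(abs(c[...,0])<.03)&(c[...,1]>.0)&(c[...,1]<.1);K=c[m]
if len(K): 
    t=K[np.argsort(-K[:,2])[:30]];print('lever/knob',len(K),'top mean',t.mean(0),'zmax',K[:,2].max())
    k=m&(d['img'].max(-1)<60)&(c[...,1]>.02); print('dark',k.sum(),c[k].mean(0) if k.any() else '',w[k].mean(0) if k.any() else '')
m=(abs(z-.066)<.005)&(abs(c[...,0])<.06)&(c[...,1]<.06)&(c[...,1]>-.06);r=cv2.minAreaRect((w[m][:,:2]*1000).astype(np.float32));print('flask',r)
cv2.imwrite('pics/'+sys.argv[1]+'c.png',cv2.resize(d['img'][130:280,180:460,::-1],(784,420)))
E
python3 chk.py t2
```

```text
[ 0.46093698 -0.04085964  0.23839337] [ 0.23449425  0.16753452 -0.32400172] 4.2
strap 265 [ 2.9544351e-03 -9.9999565e-01 -8.1313206e-05 -5.4794148e-02] q by mean 0.0005428329803394223
lever/knob 301 top mean [0.00047591 0.04522529 0.18997805] zmax 0.19117138925159283
dark 108 [1.32351557e-04 4.51119399e-02 1.84588097e-01] [0.59879764 0.06979878 0.1845881 ]
flask ((598.2235717773438, 29.505157470703125), (85.6912612915039, 95.64080810546875), 88.85253143310547)
```

View pics/t2c.png

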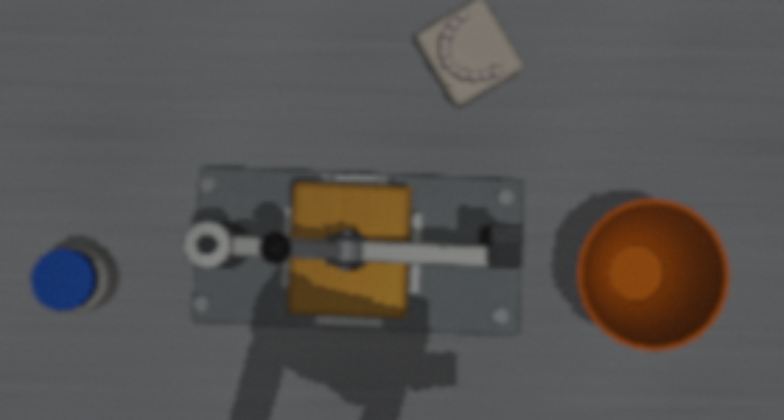

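The strap is home (q ≈ 0.000). The knob top is at z = 0.190, so the lever is at about 1.0 rad, and the flask has not moved. Next I'll hover over the knob.

>>> play_rows(plan=[[0, -35, -45, 0, 1], [0, -70, -90, 0, 1], [0, -104, -136, 0, 1], [23, -104, -136, 0, 1], [23, -104, -136, 0, 1], [23, -104, -136, 0, 1]])

```text
time: 5.0
tool_pos: [0.5973, 0.0602, 0.2095]
tool_rot: [0.008, -0.707, 0.008, 0.708]
contact_force: [0.1, -0.7, 0.2]
gripper_width: 0.001
```

```bash
python3 - <<'E'
from h import *
s=manip.state();T=R.from_quat(np.roll(s['tool_rot'],-1)).as_matrix();p=np.array(s['tool_pos']);print(p,T.round(3),s['contact_force'],s['time'])
for t in(1.0,.8,.6,.4,.2,.1,0,-.05):
    y=.075*np.cos(t)-.003;w=np.array([.5977+.0214*y,.0247+y,.116+.075*np.sin(t)+.010])
    print(t,(T.T@(w-p)*1000).round(1))
E
```

```text
[0.5973241  0.06021402 0.2094717 ] [[-0.001 -0.022 -1.   ]
 [ 0.    -1.     0.022]
 [-1.    -0.     0.001]] [ 0.07112724 -0.74827239  0.17309979] 5.0
1.0 [20.4 -2.  -1.2]
0.8 [ 29.7 -13.8  -1.2]
0.6 [ 41.1 -23.4  -1.2]
0.4 [ 54.3 -30.6  -1.2]
0.2 [ 68.6 -35.   -1.2]
0.1 [ 76.  -36.1  -1.2]
0 [ 83.5 -36.5  -1.2]
-0.05 [ 87.2 -36.4  -1.2]
```

>>> play_rows(plan=[[20, -2, -1, 0, 1], [25, -8, -1, 0, 1], [30, -14, -1, 0, 1], [36, -19, -1, 0, 1], [41, -23, -1, 0, 1], [48, -27, -1, 0, 1], [54, -31, -1, 0, 1]])

```text
time: 5.88
tool_pos: [0.6007, 0.0936, 0.1588]
tool_rot: [-0.009, 0.709, -0.006, -0.706]
contact_force: [-0.9, 6.4, 8.0]
gripper_width: -0.001
```

>>> play_rows(plan=[[7, -2, 0, 0, 1], [14, -4, 0, 0, 1], [22, -5, 0, 0, 1], [29, -6, 0, 0, 1], [33, -6, 0, 0, 1], [35, -6, 0, 0, 1], [35, -6, 0, 0, 1]])

```text
time: 6.75
tool_pos: [0.6004, 0.0977, 0.1246]
tool_rot: [-0.008, 0.707, -0.008, -0.707]
contact_force: [-4.8, 1.8, 15.0]
gripper_width: 0.001
```

>>> play_rows(plan=[[2, 0, 0, 0, 1], [3, 0, 0, 0, 1], [3, 0, 0, 0, 1]])

```text
time: 7.12
tool_pos: [0.6008, 0.0977, 0.1242]
tool_rot: [-0.008, 0.708, -0.008, -0.706]
contact_force: [-11.7, 2.0, 25.9]
gripper_width: 0.004
```

>>> play_rows(plan=[[-30, 0, 0, 0, 1], [-80, 0, 0, 0, 1], [-120, 0, 40, 0, 1], [-120, 0, 90, 0, 1], [-120, 0, 140, 0, 1], [-120, 0, 180, 0, 1], [-120, 0, 180, 0, 1], [-120, 0, 180, 0, 1]])

```text
time: 8.12
tool_pos: [0.4199, 0.101, 0.2377]
tool_rot: [0.008, -0.707, 0.008, 0.707]
contact_force: [-0.5, 0.0, -0.1]
gripper_width: -0.0
```

```bash
python3 chk.py t3
```

```text
[0.41986337 0.10096213 0.23770222] [-0.53393462  0.04232858 -0.14372949] 8.125
strap 264 [ 1.0475673e-03 -9.9999946e-01 -9.1020491e-05 -5.4803655e-02] q by mean 0.0006075984743544084
lever/knob 362 top mean [-0.00022848  0.0244738   0.12832735] zmax 0.13037906965038915
dark 83 [4.32516693e-05 7.88478717e-02 1.23312896e-01] [0.59943046 0.10352889 0.1233129 ]
flask ((598.0519409179688, 29.524261474609375), (85.76907348632812, 95.43143463134766), 88.74164581298828)
```

View pics/t3c.png

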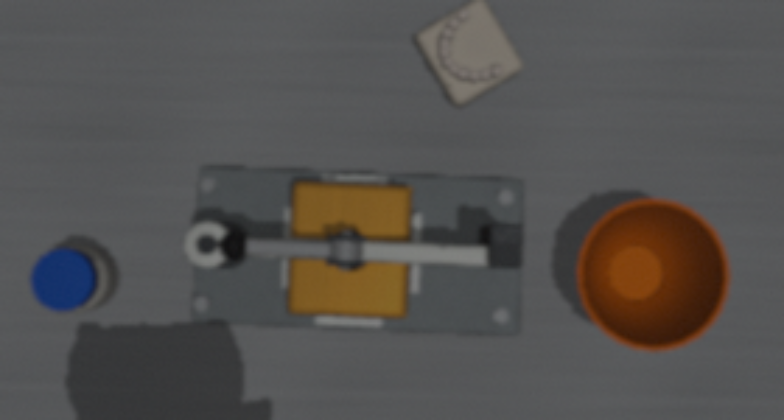

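The crop shows the lever flat along the strap with its knob by the post at (233,246). The strap is in the catch, and the flask, jar, bowl and cast have not moved.

```bash
python3 -c "
from plant import manip
print(manip.job_done())"
```

```text
the job is handed in; nothing more can be done
None
```

The flask is locked in its clamp, and I handed the job in at about 8 s of the 48 s allowed; the hand-in gives no verdict. With the gripper shut as a finger, I swung the strap home until it met about 19 N at the stop. Then I backed off, checked the lever was still up (about 1.0 rad), and pushed the knob down along its arc until it met about 26 N at its stop.

Last checks:
- **Strap:** it measured about 0.001 rad from home.
- **Lever:** it was flat. The fingertip stopped at z = 0.124 m, against 0.126 m expected for the top of the knob when locked, which is within the calibration error.
- **Flask:** its measured position agreed with the start to within 0.2 mm.
- **Jar, bowl and cast:** they looked unmoved in the pictures; I did not measure them again.
- **Robot:** it finished clear of everything, with contact force near zero.

No check failed or disagreed.

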